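# Load the dry-chemicals carrier

### The arm

A 7-joint arm with a two-finger parallel gripper is mounted at the origin on the work surface; the furniture and walls round the work are solid. World frame = base frame: x ahead of the robot, y to its left, z up, the work surface at z = 0. Lengths are in mm, angles in degrees, forces in N, time in s.
With the tool pointing down it reaches from about 400 to 850 mm from the base axis. Payload 4.4 kg.
Tool frame: the origin (TCP) lies midway between the tips of the shut fingers; the grasp point (between the pads) lies 19 mm behind it (r.tcp_to_grasp is the distance from the TCP to the grasp point, in mm); z points along the fingers, y is the line along which they close (so a half turn about z gives the same grasp; the last joint's range is limited). The gripper opens to 94 mm and grips with 3 to 60 N. Pads are 16 mm wide; open, the fingers measure 119 mm over their backs; the gripper's body (75 mm by 177 mm) begins 78 mm behind the grasp point.
Start: joints at [66.532, 36.005, 2.206, 86.941, -1.547, 57.084, -1.146], TCP at [219.124, -611.967, 167.278] pointing down, gripper open.
Joint ranges: [-175.42, 175.42], [-21.48, 121.26], [-71.46, 75.88], [10.55, 141.38], [-63.04, 243.04], [13.31, 113.54], [-168.57, 168.57]. Speed limits (degrees/s): [147.25, 147.25, 180, 180, 180, 180, 180].

### API

Orientations are given as a 3x3 rotation matrix whose columns are the frame's x, y, z axes.
In Python, from plant import r gives the robot as it stands.
- The arm moves only by the tool step_arm, never from a script. Its arguments are lists of equal length, an entry for each row: "jaw": the closure, from -1 (fully open) to 1 (shut); "offset": the shift along the tool's x, y, z in m, a list of three; "spin": the turn about the tool's z in degrees. A call has 1 to 12 rows; each row shifts and turns the commanded pose from where the row before left it, along the tool's axes as they then stand; what a row does not reach is not made up. A row lasts 1/8 s, in which the tool goes at most 62.5 mm and 10.7 degrees, less where a joint would pass 70% of its speed; a pose out of reach is approached as far as the arm can. A call with a gripper value outside its range is refused whole. The fingers move at their own pace and stop on an object; "force" is the grip in N (left out, the last holds). Time passes only in rows, so rows that do not move let the fingers close. It gives the time, the measured TCP pose, the force, the opening and the grip force at its end, in the units of the state.
- r.get_state(): the state, without advancing time (a new reading comes with each control period).
- r.snapshot(name): name is "scene" or "top" or "wrist"; returns (picture, depth): 400x640x3 uint8, red, green, blue; 400x640 float32, mm along the optical axis (not along the pixel's ray), 0 where there is no reading.
- r.calibration(name): a dict with "mtx" (3x3 intrinsics, pixels), "rvec" (rotation vector, rad) and "tvec" (3), from world to camera coordinates, as OpenCV has them. Camera axes: x right, y down, z forward; pixel columns grow to the right and rows downward; lengths in mm; the calibration is good to about 2 mm. A picture is of the moment at which its call begins: read the wrist's pose just before it. calibration takes no time and is no camera call; for the wrist camera it gives the pose at the moment of the call.
- r.job_done(): hands the job in; it is judged then, once.
The state is a dict: "time_s": time; "joints": joint angles; "dq": joint speeds; "joint_efforts": joint torques, N m; "eef_pos": TCP position; "tool_rot": TCP orientation; "wrist_force": force on the tool from outside, world axes, zero at the start; "wrist_torque": the same for the moment, N m; "opening": finger opening in mm; "finger_force": force on a finger pad.
Only numpy, scipy, OpenCV 4.12 (cv2) and the standard library are available. Lean on these libraries where they do the work, as an engineer would, in place of code of your own. Each camera call takes 0.05 s, during which the arm holds its last target. There are 200 camera calls.

### The job

The carrier is going back to the solids cupboard: gather the four white wide-mouthed powder jars into it, each standing upright on the floor of the well that matches its size (a well is about a centimetre wider than its jar, so every jar has one well of its own). The two narrow-necked liquid bottles, the amber one and the tall white one, are stored elsewhere: leave them standing where they are, and knock nothing over.

Things in the scene. Friction and masses are not known exactly. Their poses are not given: they have to be found in the camera images.
- jar_20_mid (a point): centre (half-way up, 22 mm above its foot) of a round white wide-mouthed powder jar, body 20 mm in diameter, 44 mm high over its fixed screw lid, nearly as wide as the body; its lid is 19 mm wide and 13 mm high; stands upright and loose on the bench; z up along its axis
- jar_31_mid (a point): centre (half-way up, 28 mm above its foot) of a round white wide-mouthed powder jar, body 31 mm in diameter, 56 mm high over its fixed screw lid, nearly as wide as the body; its lid is 29 mm wide and 15 mm high; stands upright and loose on the bench; z up along its axis
- jar_42_mid (a point): centre (half-way up, 37.5 mm above its foot) of a round white wide-mouthed powder jar, body 42 mm in diameter, 75 mm high over its fixed screw lid, nearly as wide as the body; straight body up to about 50 mm, best gripped there, then a short shoulder and a lid 37 mm wide in the top 10 mm; stands upright and loose on the bench; z up along its axis
- jar_54_mid (a point): centre (half-way up, 47.5 mm above its foot) of a round white wide-mouthed powder jar, body 54 mm in diameter, 95 mm high over its fixed screw lid, nearly as wide as the body; straight body up to about 70 mm, best gripped there, then a short shoulder and a lid 43 mm wide in the top 12 mm; stands upright and loose on the bench; z up along its axis
- bottle_amber_mid (a point): centre (41 mm above its foot) of the amber liquid bottle, body 45 mm in diameter, 82 mm high, with sloping shoulders and a small narrow cap only 20 mm wide; stands loose on the bench; does not belong in the carrier and stays where it is
- bottle_tall_mid (a point): centre (62.5 mm above its foot) of the white liquid bottle, body 62 mm in diameter, 125 mm high, with sloping shoulders up to a narrower cap 37 mm wide; stands loose on the bench; does not belong in the carrier and stays where it is
- well_30_floor (a point): centre of the floor of a round well 30 mm in diameter and 16 mm deep, with a 3 mm chamfer at its mouth, in a grey square insert (77 x 77 mm) of the fixed white carrier, a tray of 166 x 166 mm; four such inserts with wells of 30, 41, 52 and 66 mm fill it two by two, in any arrangement, well centres 77.5 mm apart; x and y of this point lie along the carrier's sides, z up; the floor is 10 mm and the inserts' top 26 mm above the bench
- well_41_floor (a point): centre of the floor of a round well 41 mm in diameter and 16 mm deep, with a 3 mm chamfer at its mouth, in a grey square insert (77 x 77 mm) of the fixed white carrier, a tray of 166 x 166 mm; four such inserts with wells of 30, 41, 52 and 66 mm fill it two by two, in any arrangement, well centres 77.5 mm apart; x and y of this point lie along the carrier's sides, z up; the floor is 10 mm and the inserts' top 26 mm above the bench
- well_52_floor (a point): centre of the floor of a round well 52 mm in diameter and 16 mm deep, with a 3 mm chamfer at its mouth, in a grey square insert (77 x 77 mm) of the fixed white carrier, a tray of 166 x 166 mm; four such inserts with wells of 30, 41, 52 and 66 mm fill it two by two, in any arrangement, well centres 77.5 mm apart; x and y of this point lie along the carrier's sides, z up; the floor is 10 mm and the inserts' top 26 mm above the bench
- well_66_floor (a point): centre of the floor of a round well 66 mm in diameter and 16 mm deep, with a 3 mm chamfer at its mouth, in a grey square insert (77 x 77 mm) of the fixed white carrier, a tray of 166 x 166 mm; four such inserts with wells of 30, 41, 52 and 66 mm fill it two by two, in any arrangement, well centres 77.5 mm apart; x and y of this point lie along the carrier's sides, z up; the floor is 10 mm and the inserts' top 26 mm above the bench

How it is judged:
By the outcome, as a careful person would: the job done as asked, in the order asked, and still so for the second after the job is handed in, with the robot touching nothing.
It also fails if it takes over 99 s, if anything falls off the work surface, if the arm or the gripper's body presses on something with over 40 N, if the wrist force passes 120 N, or if a joint passes its speed limit or range.

## Working session

There is one attempt and no reset: what is moved stays moved. The work goes in short steps, Python scripts to look and compute and a tool call to move; the robot and the scene stay as the last step left them, time stands still between calls to the robot, and variables do not carry over. Pictures are saved under pics/ and viewed, at most 14 in all, crops included, and the job is handed in when it is done.

Besides the shell and the picture viewer there is one more tool, called after "Request:" by a JSON object that holds its "name" and its "arguments". step_arm: Moves the arm, as the interface text tells. Its arguments: {"type":"object","properties":{"jaw":{"type":"array"},"offset":{"type":"array"},"spin":{"type":"array"},"force":{"type":"number"}},"required":["jaw","offset","spin"]}

```bash
ls; mkdir -p pics
cat > h.py <<'E'
from plant import r
import numpy as np, cv2
def snap(n):
    c=r.calibration(n); p,d=r.snapshot(n); return p,d,c
def cloud(d,c):
    K=np.array(c["mtx"]);R=cv2.Rodrigues(np.array(c["rvec"],float))[0];t=np.array(c["tvec"],float).ravel()
    v,u=np.mgrid[:d.shape[0],:d.shape[1]]
    P=np.stack([(u-K[0,2])/K[0,0]*d,(v-K[1,2])/K[1,1]*d,d],-1)
    return (P-t)@R
E
python3 - <<'E'
from h import *
for n in("top","scene"):
    p,d,c=snap(n); cv2.imwrite(f"pics/{n}0.png",p[...,::-1]); np.savez(f"{n}0.npz",p=p,d=d,**{k:np.array(v) for k,v in c.items()})
    W=cloud(d,c); print(n,np.array(c["mtx"]).round(1).tolist(), (-cv2.Rodrigues(np.array(c["rvec"],float))[0].T@np.array(c["tvec"],float).ravel()).round())
s=r.get_state(); print(s)
E
```

```text
pics
top [[412.4, 0.0, 317.8], [0.0, 412.4, 198.6], [0.0, 0.0, 1.0]] [391.  27. 901.]
scene [[474.9, 0.0, 313.7], [0.0, 474.9, 197.8], [0.0, 0.0, 1.0]] [ 650. -401.  812.]
{'time_s': 0.1, 'joints': array([66.53167799, 36.05065178,  2.20515871, 86.9863832 , -1.54721391,
       57.08454493, -1.14538832]), 'dq': array([ 0.0271844 , -0.07328762,  0.03852925, -0.14682465,  0.02933678,
        0.08247286,  0.02559399]), 'joint_efforts': array([ 2.43593015e-03, -5.50803959e+01,  1.14734150e+00, -1.87119502e+01,
       -5.21587674e-02,  1.92013127e-02,  6.44404713e-05]), 'eef_pos': array([ 218.88964412, -611.37354011,  166.50213639]), 'tool_rot': array([[ 9.41489467e-01,  3.37041923e-01, -5.71585292e-04],
       [ 3.37042406e-01, -9.41488276e-01,  1.49753881e-03],
       [-3.34074930e-05, -1.60256549e-03, -9.99998715e-01]]), 'wrist_force': array([0.44283254, 0.6305391 , 0.03598491]), 'wrist_torque': array([-0.03290233,  0.02116901, -0.00407507]), 'finger_force': 0.0, 'opening': 94.31917864617067}
```

View pics/top0.png

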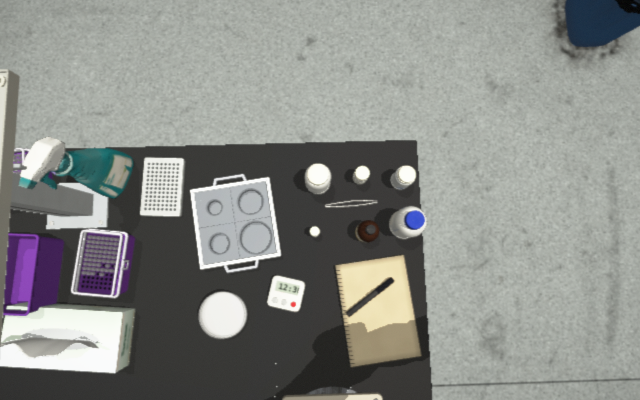

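View pics/scene0.png

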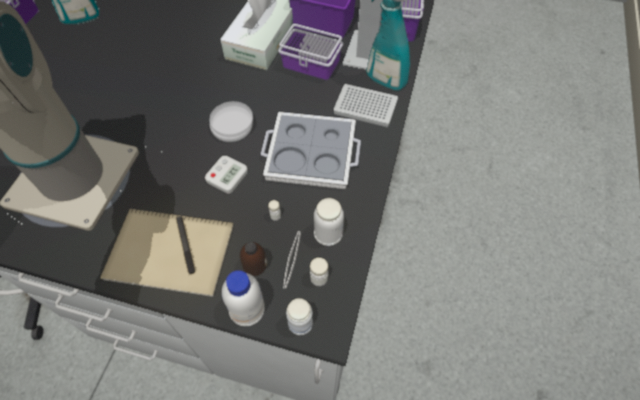

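The top view shows the carrier at (236,223), with wells at (215,208), (219,244), (251,202) and (256,238). The white jars are at (318,178), (361,174), (404,177) and (314,231). The amber bottle is at (368,230) and the tall bottle, with its blue cap, at (408,222). The scene view agrees.

Run:
```python
from h import *
for n in("top","scene"):
    z=np.load(f"{n}0.npz"); W=cloud(z["d"],z); p=z["p"]
    print(n)
    m=((W[...,2]>28)&(W[...,2]<140)&(z["d"]>0)&(W[...,0]>380)&(W[...,0]<640)&(W[...,1]<200)&(W[...,1]>-260)).astype(np.uint8)
    k,l,st,ce=cv2.connectedComponentsWithStats(m)
    for i in range(1,k):
        if st[i,4]<25: continue
        q=W[l==i]; h=np.percentile(q[:,2],97); t=q[q[:,2]>h-6]
        print(ce[i].round(),"n",st[i,4],"zmax %.0f"%h,"topctr",((t.max(0)+t.min(0))/2).round(1),"med",np.median(t,0).round(1),"ext",np.ptp(t,axis=0).round(0))
    # carrier
    b=(W[...,0]>300)&(W[...,0]<640)&(W[...,1]>70)&(W[...,1]<330)&(z["d"]>0)
    ins=b&(abs(W[...,2]-26)<5)
    k,l,st,ce=cv2.connectedComponentsWithStats(ins.astype(np.uint8)); i=1+st[1:,4].argmax()
    print("carrier",cv2.minAreaRect(W[l==i][:,:2].astype(np.float32)), "z",np.median(W[l==i][:,2]))
    fl=(b&(W[...,2]<19)&(W[...,2]>4)&(cv2.morphologyEx((l==i).astype(np.uint8),cv2.MORPH_CLOSE,np.ones((45,45)))>0)).astype(np.uint8)
    k,l,st,ce=cv2.connectedComponentsWithStats(fl)
    for j in range(1,k):
        if st[j,4]>60:
            q=W[l==j]; print(" well",ce[j].round(),st[j,4],((q.max(0)+q.min(0))/2).round(1),q.mean(0).round(1),np.ptp(q,axis=0).round(0))
```

```text
top
[317. 177.] n 598 zmax 98 topctr [548.2  17.9  96. ] med [548.1  17.7  95.5] ext [41. 40.  8.]
[361. 174.] n 198 zmax 59 topctr [556.2 -75.5  56.9] med [556.4 -75.9  56.6] ext [28. 28.  8.]
[404. 176.] n 369 zmax 77 topctr [ 547.6 -164.1   75.5] med [ 547.3 -164.2   75.3] ext [33. 33.  8.]
[408. 222.] n 875 zmax 127 topctr [ 451.  -164.9  124.7] med [ 450.7 -163.7  124.6] ext [34. 35.  7.]
[367. 231.] n 396 zmax 84 topctr [436.7 -84.5  82. ] med [436.7 -84.4  82.4] ext [16. 17.  6.]
[314. 231.] n 68 zmax 47 topctr [437.8  26.8  44.8] med [437.9  26.8  44.5] ext [17. 17.  7.]
carrier ((462.52435302734375, 195.87399291992188), (203.52333068847656, 171.6942596435547), 7.941778659820557) z 26.06838118695221
 well [250. 201.] 437 [507.1 164.2  12.5] [507.6 164.2  10.9] [50. 48. 12.]
 well [214. 207.] 139 [497.3 241.8  11.7] [497.  241.6  10.8] [27. 27. 11.]
 well [255. 237.] 743 [430.2 153.2  11.8] [430.1 153.4  10.8] [64. 63. 14.]
 well [219. 243.] 287 [419.4 230.5  12.4] [419.2 230.9  11.1] [39. 38. 13.]
scene
[328. 218.] n 978 zmax 98 topctr [546.9  17.4  95.4] med [546.8  16.3  95
[... 243 characters left out ...]
r [554.1 -75.9  56.6] med [554.7 -77.2  56.8] ext [29. 31.  7.]
[242. 296.] n 1592 zmax 126 topctr [ 449.1 -164.1  124.7] med [ 449.7 -165.1  125.1] ext [36. 36.  8.]
[299. 314.] n 655 zmax 78 topctr [ 546.3 -164.9   75.4] med [ 546.5 -165.6   75.8] ext [34. 33.  7.]
carrier ((461.06756591796875, 196.06039428710938), (202.8627471923828, 174.1843719482422), 7.786877632141113) z 26.54583956630173
 well [295. 131.] 187 [414.9 235.1  13.1] [414.1 236.5  12.1] [37. 34. 12.]
 well [331. 134.] 97 [492.2 245.8  13.1] [491.9 247.3  12.7] [26. 21. 12.]
 well [289. 159.] 584 [425.4 156.4  12.9] [424.7 159.   11.7] [63. 61. 11.]
 well [326. 163.] 361 [503.  168.1  13.1] [502.4 169.7  11.8] [49. 46. 12.]
```

Both cameras agree to about 2 mm, and the heights and sizes match what was given. The wells are 52 at (506,164), 30 at (496,240), 66 at (429,153) and 41 at (419,230). I'll spin to yaw 0, lift, and fly towards jar 42.

Request:
{"name": "step_arm", "arguments": {"jaw": [-1,-1,-1,-1,-1,-1,-1,-1,-1,-1,-1,-1], "offset": [[0,0,-0.03],[0,0,-0.03],[0.033,-0.045,0],[0.033,-0.045,0],[0.033,-0.045,0],[0.033,-0.045,0],[0.033,-0.045,0],[0.033,-0.045,0],[0.033,-0.045,0],[0.033,-0.045,0],[0.033,-0.045,0],[0.03,-0.042,0]], "spin": [9.85,9.85,0,0,0,0,0,0,0,0,0,0], "force": 15}}

```text
time_s: 1.6
eef_pos: [546.9, -163.1, 227.0]
tool_rot: [[1.0, 0.001, -0.0], [0.001, -1.0, 0.0], [-0.0, -0.0, -1.0]]
wrist_force: [-0.3, -1.0, 0.4]
opening: 94.1
finger_force: 0.0
```

Run:
```python
from h import *
# rim height, bench-level check
z=np.load("top0.npz"); W=cloud(z["d"],z)
u=np.array([np.cos(np.radians(7.9)),np.sin(np.radians(7.9))]);v=np.array([-u[1],u[0]])
q=W[...,:2]-[462.5,196.7]; a=q@u;b=q@v; M=np.maximum(abs(a),abs(b))
for lo,hi in((60,72),(76,80),(80,82),(82,85),(88,110)):
    s=W[...,2][(M>lo)&(M<hi)&(z["d"]>0)]; print(lo,hi,np.percentile(s,[5,50,95,99]).round(1))
s=r.get_state(); print(s["eef_pos"],s["tool_rot"].round(3).tolist(),s["joints"].round(0))
```

```text
60 72 [10.  26.2 28.9 29.9]
76 80 [16.1 24.9 28.2 29.5]
80 82 [22.2 24.9 27.7 28.8]
82 85 [22.5 25.2 27.4 28.4]
88 110 [-1.8  0.9 20.5 23.9]
[ 546.92523037 -163.05989922  227.02482493] [[1.0, 0.001, -0.0], [0.001, -1.0, 0.0], [-0.0, -0.0, -1.0]] [ 11.  26.   4.  96.  -2.  59. -74.]
```

```bash
cat >> h.py <<'E'
def blobs(W,d,zlo,lo,hi):
    m=((W[...,2]>zlo)&(W[...,2]<140)&(d>0)&(W[...,0]>lo[0])&(W[...,0]<hi[0])&(W[...,1]>lo[1])&(W[...,1]<hi[1])).astype(np.uint8)
    k,l,st,ce=cv2.connectedComponentsWithStats(m)
    for i in range(1,k):
        if st[i,4]<60: continue
        q=W[l==i]; h=np.percentile(q[:,2],97); t=q[q[:,2]>h-5]
        print(ce[i].round(),st[i,4],"h %.0f"%h,((t.max(0)+t.min(0))/2).round(1),np.median(t,0).round(1),np.ptp(t,axis=0).round(0))
E
python3 - <<'E'
from h import *
p,d,c=snap("wrist"); cv2.imwrite("pics/w1.png",p[...,::-1]); W=cloud(d,c); blobs(W,d,28,(400,-230),(640,60))
E
```

```text
[180. 182.] 2114 h 95 [548.1  17.8  93.2] [549.2  16.8  93.9] [42. 42.  6.]
[256. 174.] 518 h 56 [556.1 -75.2  54.6] [556.6 -75.9  55. ] [29. 30.  6.]
[324. 181.] 881 h 75 [ 547.7 -164.3   73.5] [ 547.9 -164.9   74. ] [34. 34.  6.]
[324. 256.] 2407 h 124 [ 451.  -163.7  122.9] [ 451.7 -163.7  123.5] [34. 35.  7.]
[267. 256.] 924 h 82 [437.7 -85.1  79.8] [438.4 -85.2  80.7] [19. 19.  6.]
[191. 253.] 204 h 44 [438.6  27.4  42.1] [439.1  26.6  42.8] [19. 19.  6.]
```

View pics/w1.png

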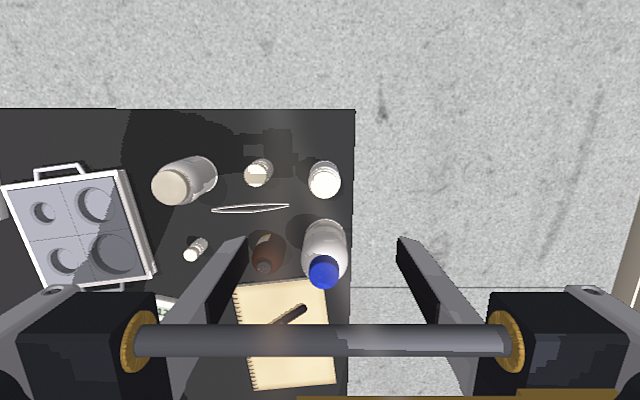

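The wrist view confirms the jar positions: jar 42 at (324,181), 31 at (256,174), 54 at (185,182) and 20 at (191,253). Next I descend on jar 42 and grip it.

Request:
{"name": "step_arm", "arguments": {"jaw": [-0.5,-0.5,-0.5,-0.5,-0.5,-0.5,-0.5,1,1,1,1,1], "offset": [[0.001,0.001,0],[0,0,0.045],[0,0,0.045],[0,0,0.045],[0,0,0.04],[0,0,0.02],[0,0,0.012],[0,0,0],[0,0,0],[0,0,0],[0,0,0],[0,0,0]], "spin": [0,0,0,0,0,0,0,0,0,0,0,0], "force": 20}}

```text
time_s: 3.15
eef_pos: [547.8, -165.8, 20.9]
tool_rot: [[1.0, 0.0, 0.001], [0.0, -1.0, -0.0], [0.001, 0.0, -1.0]]
wrist_force: [0.0, 1.3, 4.3]
opening: 37.4
finger_force: 19.7
```

The opening of 37.4 is less than 42, so I'll check before lifting.

Run:
```python
from h import *
p,d,c=snap("wrist"); cv2.imwrite("pics/w2.png",p[...,::-1]); W=cloud(d,c); blobs(W,d,28,(500,-210),(640,-125))
p,d,c=snap("top"); W=cloud(d,c); blobs(W,d,28,(500,-230),(640,-35))
print(r.get_state()["opening"],r.get_state()["eef_pos"])
```

```text
[322. 266.] 8959 h 135 [ 553.9 -164.7  135.2] [ 557.5 -185.   135. ] [10. 55. 10.]
[361. 174.] 197 h 59 [556.  -75.4  57.4] [556.8 -75.9  56.3] [28. 28.  6.]
[404. 183.] 78 h 76 [ 534.4 -173.1   75.6] [ 535.3 -172.1   75.9] [4. 5. 2.]
37.332916721974605 [ 547.88236406 -165.77855061   20.91979935]
```

View pics/w2.png

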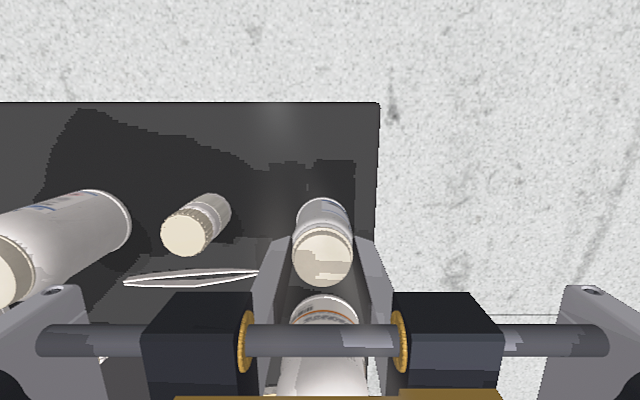

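The jar stands between the fingers with its lid at (323,257), and the tall bottle behind it is untouched. I'll measure the lid centre.

Run:
```python
from h import *
p,d,c=snap("wrist"); W=cloud(d,c); s=W[225:292,285:362].reshape(-1,3); t=s[(s[:,2]>70)&(s[:,2]<80)&(abs(s[:,1]+165)<25)&(s[:,0]>515)]
print(len(t),t.min(0),t.max(0),((t.min(0)+t.max(0))/2).round(1),np.median(t,0))
b=W[195:235,285:362].reshape(-1,3); b=b[(b[:,2]>20)&(b[:,2]<60)]
for zz in range(20,60,10):
    q=b[(b[:,2]>=zz)&(b[:,2]<zz+10)]
    if len(q): print(zz,len(q),q.min(0).round(1),q.max(0).round(1))
```

```text
2667 [ 530.82271449 -188.0592689    70.00098025] [ 565.2164005  -143.38442052   79.97705517] [ 548.  -165.7   75. ] [ 549.50023446 -165.11849625   74.06489856]
20 187 [ 547.7 -185.9   20.2] [ 569.3 -145.9   30. ]
30 241 [ 549.7 -185.7   30. ] [ 569.2 -145.9   40. ]
40 178 [ 556.4 -184.1   40. ] [ 569.2 -147.5   48.8]
50 436 [ 556.3 -183.1   50.4] [ 569.  -145.7   60. ]
```

The jar is centred at (548,-166) and gripped. The reading is low because the fingers flex. Lift and carry to well 52.

Request:
{"name": "step_arm", "arguments": {"jaw": [1,1,1,1,1,1,1,1,1,1,1,1], "offset": [[0,0,-0.02],[0,0,-0.04],[0,0,-0.055],[0,0,-0.035],[-0.003,-0.025,0],[-0.006,-0.048,0],[-0.006,-0.055,0],[-0.006,-0.055,0],[-0.006,-0.055,0],[-0.006,-0.048,0],[-0.005,-0.03,0],[-0.003,-0.014,0]], "spin": [0,0,0,0,0,0,0,0,0,0,0,0]}}

```text
time_s: 4.8
eef_pos: [505.2, 165.6, 169.8]
tool_rot: [[1.0, 0.003, -0.001], [0.003, -1.0, -0.0], [-0.001, 0.0, -1.0]]
wrist_force: [0.0, 0.1, -1.7]
opening: 38.0
finger_force: 18.9
```

Run:
```python
from h import *
p,d,c=snap("wrist"); cv2.imwrite("pics/w3.png",p[...,::-1]); W=cloud(d,c)
print(r.get_state()["eef_pos"].round(1))
m=((W[...,2]>5)&(W[...,2]<14)&(d>0)&(abs(W[...,0]-463)<75)&(abs(W[...,1]-197)<75)).astype(np.uint8)
k,l,st,ce=cv2.connectedComponentsWithStats(m)
for j in range(1,k):
    if st[j,4]>150: q=W[l==j]; print(ce[j].round(),st[j,4],((q.max(0)+q.min(0))/2).round(1),np.ptp(q,axis=0).round(0))
b=(d>0)&(W[...,2]>60)&(W[...,2]<235)&(abs(W[...,0]-506)<40)&(abs(W[...,1]-165)<30)
for lo,hi in((150,165),(165,180),(180,200),(200,215),(215,235)):
    q=W[b&(W[...,2]>lo)&(W[...,2]<hi)]; print(lo,len(q), q.min(0).round(1) if len(q) else 0, q.max(0).round(1) if len(q) else 0)
```

```text
[505.  166.8 169.9]
[325. 183.] 1180 [506.8 162.9  10.2] [46. 52.  7.]
[263. 193.] 392 [493.4 240.8  10.3] [27. 28.  7.]
[265. 246.] 164 [419.2 236.8  10.3] [27. 26.  7.]
150 220 [504.3 147.8 150.2] [526.1 187.3 164.9]
165 262 [503.5 145.5 165. ] [526.3 185.3 179.9]
180 396 [506.7 145.6 180. ] [526.5 185.3 200. ]
200 893 [497.8 137.1 200. ] [526.3 194.9 215. ]
215 3542 [488.  135.7 215. ] [524.1 195.  235. ]
```

View pics/w3.png

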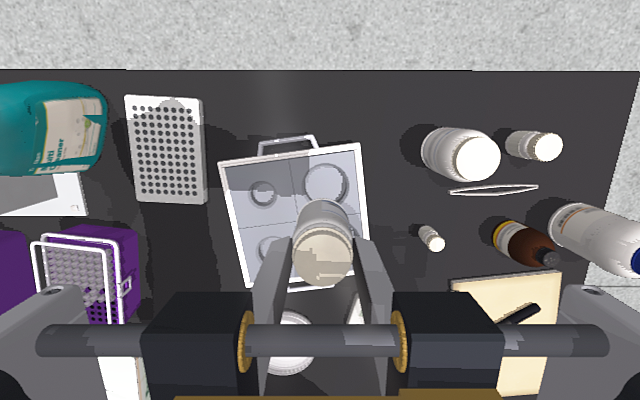

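The wrist view shows well 52 at pixel (325,183), i.e. about (507,163.5). I correct a few mm, lower the jar and release it.

Request:
{"name": "step_arm", "arguments": {"jaw": [1,1,1,1,1,1,1,1,1], "offset": [[0.002,0.003,0],[0,0,0],[0,0,0.04],[0,0,0.04],[0,0,0.025],[0,0,0.015],[0,0,0.01],[0,0,0.006],[0,0,0]], "spin": [0,0,0,0,0,0,0,0,0]}}

```text
time_s: 5.98
eef_pos: [508.4, 161.0, 34.5]
tool_rot: [[1.0, -0.0, 0.0], [-0.0, -1.0, 0.0], [0.0, -0.0, -1.0]]
wrist_force: [0.0, -0.5, -1.9]
opening: 37.7
finger_force: 18.9
```

Request:
{"name": "step_arm", "arguments": {"jaw": [1,1,1,1,1], "offset": [[-0.001,-0.0025,0],[0,0,0],[0,0,0.002],[0,0,0.001],[0,0,0]], "spin": [0,0,0,0,0]}}

```text
time_s: 6.6
eef_pos: [507.1, 163.5, 31.2]
tool_rot: [[1.0, -0.0, -0.0], [-0.0, -1.0, -0.0], [-0.0, 0.0, -1.0]]
wrist_force: [-0.6, -0.8, -1.6]
opening: 37.8
finger_force: 18.9
```

Request:
{"name": "step_arm", "arguments": {"jaw": [-0.15,-0.15,-0.15,-0.15,-0.15,-0.15,-0.15,-0.15,-0.15,-0.15,-0.15,-0.15], "offset": [[0,0,0.0005],[0,0,0],[0,0,0],[0,0,-0.03],[0,0,-0.055],[0,0,-0.055],[0.005,0.03,0],[0.01,0.05,0],[0.011,0.055,0],[0.011,0.055,0],[0.008,0.035,0],[0.004,0.014,0]], "spin": [0,0,0,0,0,0,0,0,0,0,0,0]}}

```text
time_s: 8.1
eef_pos: [556.2, -78.1, 170.8]
tool_rot: [[1.0, -0.004, 0.0], [-0.004, -1.0, -0.001], [0.0, 0.001, -1.0]]
wrist_force: [0.9, 0.7, -0.7]
opening: 54.1
finger_force: 0.0
```

Run:
```python
from h import *
p,d,c=snap("top"); W=cloud(d,c); blobs(W,d,32,(380,-230),(640,270)); print(r.get_state()["eef_pos"])
```

```text
[317. 177.] 591 h 98 [548.2  17.9  95.9] [547.9  17.7  95.6] [41. 40.  6.]
[361. 173.] 188 h 59 [556.2 -75.5  57.2] [556.9 -76.   56.4] [28. 27.  6.]
[247. 199.] 391 h 88 [506.9 164.5  86.4] [506.8 164.3  85.8] [33. 32.  7.]
[401. 223.] 418 h 124 [ 449.6 -148.8  123.2] [ 449.5 -149.3  124. ] [23.  5.  8.]
[367. 230.] 392 h 84 [437.7 -85.4  82.7] [438.4 -85.5  82. ] [18. 19.  7.]
[314. 231.] 67 h 47 [437.9  26.8  46.1] [439.3  26.9  44.4] [17. 17.  7.]
[556.60327714 -78.73657269 170.78537278]
```

Jar 42 is seated, with its top at the expected height. Now jar 31.

Request:
{"name": "step_arm", "arguments": {"jaw": [-0.15,-0.15,-0.15,-0.15,-0.15,-0.15,1,1,1,1], "offset": [[0,0,0],[0,0,0.045],[0,0,0.045],[0,0,0.035],[0,0,0.018],[0,0,0.008],[0,0,0],[0,0,0],[0,0,0],[0,0,0]], "spin": [0,0,0,0,0,0,0,0,0,0]}}

```text
time_s: 9.4
eef_pos: [556.5, -75.6, 20.4]
tool_rot: [[1.0, -0.0, 0.001], [-0.0, -1.0, -0.0], [0.001, 0.0, -1.0]]
wrist_force: [-0.4, 0.4, -0.0]
opening: 17.0
finger_force: 0.0
```

Run:
```python
from h import *
p,d,c=snap("wrist"); cv2.imwrite("pics/w4.png",p[...,::-1]); W=cloud(d,c)
s=r.get_state();print(s["opening"],s["finger_force"],s["eef_pos"])
t=W[(d>0)&(W[...,2]>50)&(W[...,2]<62)&(abs(W[...,0]-556)<40)&(abs(W[...,1]+75)<40)];print(len(t),t.min(0),t.max(0),np.median(t,0))
```

```text
13.519541206155656 0.0 [556.45283166 -75.54683362  20.21622636]
1238 [541.92320363 -89.64539676  50.00521661] [571.67200008 -61.20144685  61.97743871] [559.01498533 -74.90651235  55.06230937]
```

View pics/w4.png

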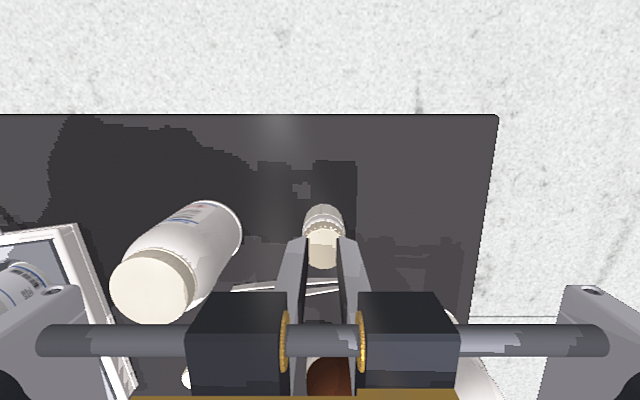

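The jar at (323,235) still stands, and the fingers appear to be closing on its near side. I'll check where the finger tips really are.

Run:
```python
from h import *
p,d,c=snap("wrist"); W=cloud(d,c); s=r.get_state(); print(s["opening"],s["finger_force"],s["eef_pos"])
q=cv2.projectPoints(np.array([s["eef_pos"],s["eef_pos"]+[0,0,19]]),np.array(c["rvec"],float),np.array(c["tvec"],float),np.array(c["mtx"]),None)[0]; print("tcp px",q.reshape(-1,2).round())
for row in (236,240,245,255,270):
    x=W[row]; 
    print(row,[ (u,*x[u].round(0)) for u in range(284,372,6)])
```

```text
9.712436010161708 0.0 [556.35711872 -75.58378118  20.10593366]
tcp px [[323. 230.]
 [323. 239.]]
236 [(284, np.float64(543.0), np.float64(-43.0), np.float64(-1.0)), (290, np.float64(543.0), np.float64(-48.0), np.float64(-1.0)), (296, np.float64(543.0), np.float64(-53.0), np.float64(-1.0)), (302, np.float64(561.0), np.float64(-61.0), np.float64(44.0)), (308, np.float64(567.0), np.float64(-66.0), np.float64(59.0)), (314, np.float64(565.0), np.float64(-70.0), np.float64(54.0)), (320, np.float64(565.0), np.float64(-74.0), np.float64(55.0)), (326, np.float64(565.0), np.float64(-77.0), np.float64(55.0)), (332, np.float64(565.0), np.float64(-81.0), np.float64(54.0)), (338, np.float64(565.0), np.float64(-85.0), np.float64(55.0)), (344, np.float64(562.0), np.float64(-90.0), np.float64(46.0)), (350, np.float64(543.0), np.float64(-98.0), np.float64(-0.0)), (356, np.float64(542.0), np.float64(-103.0), np.float64(-2.0)), (362, np.float64(543.0), np.float64(-108.0), np.float64(-1.0)), (368, np.float64(543.0), np.float64(-113.0), np.float64(-1.0))]
240 [(284, np.float64(539.0), np.float64(-43.0), n
[... 3066 characters left out ...]
, (308, np.float64(565.0), np.float64(-68.0), np.float64(99.0)), (314, np.float64(511.0), np.float64(-68.0), np.float64(-1.0)), (320, np.float64(511.0), np.float64(-73.0), np.float64(-1.0)), (326, np.float64(511.0), np.float64(-78.0), np.float64(-1.0)), (332, np.float64(511.0), np.float64(-84.0), np.float64(-1.0)), (338, np.float64(565.0), np.float64(-83.0), np.float64(101.0)), (344, np.float64(566.0), np.float64(-86.0), np.float64(102.0)), (350, np.float64(566.0), np.float64(-89.0), np.float64(101.0)), (356, np.float64(566.0), np.float64(-91.0), np.float64(102.0)), (362, np.float64(511.0), np.float64(-109.0), np.float64(-1.0)), (368, np.float64(511.0), np.float64(-115.0), np.float64(-1.0))]
```

The finger tips read z≈60, about 40 mm above the reported TCP. That means jar 42 was held by its 37 mm lid, and here the fingers closed above the 56 mm jar. I'll confirm with the scene camera.

Run:
```python
from h import *
p,d,c=snap("scene"); W=cloud(d,c); cv2.imwrite("pics/s5.png",cv2.resize(p[120:340,220:460,::-1],(720,660))[:600])
s=r.get_state(); print(s["opening"],s["finger_force"],s["eef_pos"])
b=(d>0)&(abs(W[...,0]-556)<45)&(abs(W[...,1]+75)<100)
for lo in range(20,190,10):
    q=W[b&(W[...,2]>=lo)&(W[...,2]<lo+10)]
    if len(q): print(lo,len(q),np.percentile(q,2,axis=0).round(),np.percentile(q,98,axis=0).round())
p,d,c=snap("wrist"); W=cloud(d,c); print([W[v,u].round() for v,u in((300,230),(330,230),(370,230),(340,60),(340,325))])
```

```text
5.609933654167412 0.0 [556.27150731 -75.54207814  19.98589739]
100 11 [547. -92. 105.] [559. -91. 110.]
110 21 [547. -93. 111.] [560. -91. 119.]
120 23 [547. -93. 121.] [561. -90. 129.]
150 72 [ 524. -155.  152.] [588.  -2. 160.]
160 156 [ 523. -156.  160.] [589.  -1. 170.]
170 373 [ 523. -153.  170.] [589.  -4. 180.]
180 310 [ 523. -163.  180.] [589. -49. 190.]
[array([590., -50., 164.]), array([590., -53., 175.]), array([580., -53., 178.]), array([583.,  -8., 171.]), array([583., -76., 171.])]
```

View pics/s5.png

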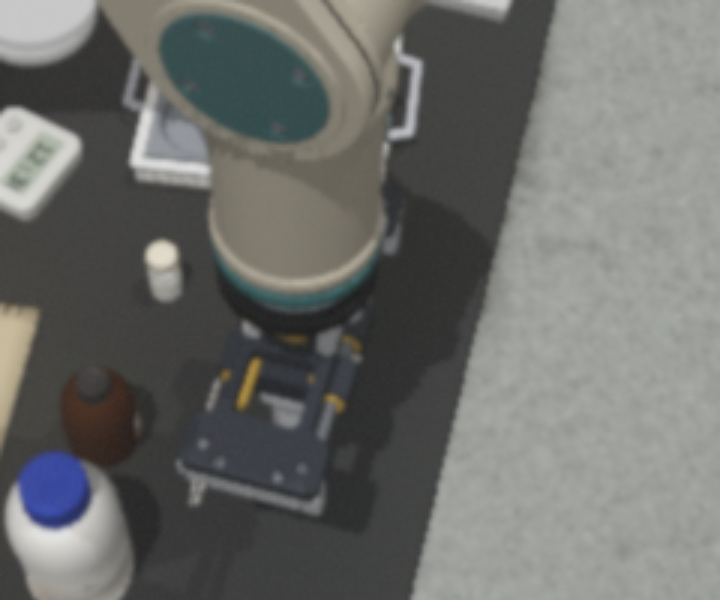

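Everything in the tool sits about 38 mm higher than the reported TCP: the gripper body is at z≈152 and the tips at about 58. So true z is reported z + 38. The picture shows jar 20 and both bottles standing undisturbed. I open, descend a further 38 mm and grip.

Request:
{"name": "step_arm", "arguments": {"jaw": [-0.15,-0.15,-0.15,-0.15,-0.15,-0.15,-0.15,-0.15,-0.15,-0.15,-0.15], "offset": [[0,0,0],[0,0,0],[0,0,0],[0,0,0],[0,0,0],[0,0,0],[0,0,0.012],[0,0,0.012],[0,0,0.008],[0,0,0.006],[0,0,0]], "spin": [0,0,0,0,0,0,0,0,0,0,0]}}

```text
time_s: 10.98
eef_pos: [555.7, -75.5, -18.8]
tool_rot: [[1.0, -0.0, -0.001], [-0.0, -1.0, 0.0], [-0.001, -0.0, -1.0]]
wrist_force: [1.4, -0.2, 0.3]
opening: 54.1
finger_force: 0.0
```

Run:
```python
from h import *
p,d,c=snap("wrist"); W=cloud(d,c); s=r.get_state(); print(s["opening"],s["wrist_force"],s["eef_pos"])
for a,b in((-62,-30),(-125,-90)):
    t=W[(d>0)&(W[...,2]>8)&(W[...,2]<80)&(W[...,1]>a)&(W[...,1]<b)&(abs(W[...,0]-556)<16)]
    h=t[np.argsort(t[:,2])[:25]];print(len(t),h[::6].round())
```

```text
54.07619616437484 [-0.4152817   0.31026116  0.31432322] [556.05387789 -75.47208254 -18.42132849]
1929 [[562. -61.   9.]
 [559. -60.  18.]
 [565. -45.  18.]
 [557. -48.  19.]
 [550. -47.  20.]]
1853 [[ 561.  -90.   12.]
 [ 566. -103.   19.]
 [ 554. -102.   19.]
 [ 550. -102.   20.]
 [ 554. -101.   20.]]
```

The tips are truly at z≈19, so the offset is 37.5 mm. Close and lift.

Request:
{"name": "step_arm", "arguments": {"jaw": [1,1,1,1,1,1,1,1,1], "offset": [[0,0,0],[0,0,0],[0,0,0],[0,0,0],[0,0,0],[0,0,0],[0,0,-0.015],[0,0,-0.025],[0,0,-0.01]], "spin": [0,0,0,0,0,0,0,0,0]}}

```text
time_s: 12.15
eef_pos: [557.1, -75.6, 33.5]
tool_rot: [[1.0, -0.0, 0.002], [-0.0, -1.0, -0.0], [0.002, 0.0, -1.0]]
wrist_force: [0.1, 0.2, -1.2]
opening: 30.2
finger_force: 20.0
```

Request:
{"name": "step_arm", "arguments": {"jaw": [1,1,1,1,1,1,1,1,1,1,1,1], "offset": [[0,0,-0.045],[0,0,-0.055],[-0.008,-0.018,0],[-0.016,-0.037,0],[-0.022,-0.049,0],[-0.023,-0.052,0],[-0.023,-0.052,0],[-0.022,-0.049,0],[-0.015,-0.03,0],[-0.008,-0.0185,0],[0,0,0],[0,0,0]], "spin": [0,0,0,0,0,0,0,0,0,0,0,0]}}

```text
time_s: 13.65
eef_pos: [418.9, 228.8, 131.3]
tool_rot: [[1.0, -0.001, -0.001], [-0.001, -1.0, -0.001], [-0.001, 0.001, -1.0]]
wrist_force: [0.3, -0.6, -0.9]
opening: 30.3
finger_force: 20.0
```

Run:
```python
from h import *
p,d,c=snap("wrist"); W=cloud(d,c); s=r.get_state(); print(s["opening"],s["wrist_force"],s["eef_pos"])
e=s["eef_pos"]
for dz in (10,20,30,40,50,60):   # jar part in hand relative to reported TCP
    t=W[(d>0)&(abs(W[...,2]-e[2]-dz)<5)&(abs(W[...,0]-e[0])<30)&(abs(W[...,1]-e[1])<30)]
    if len(t)>20: print(dz,len(t),t.min(0).round(),t.max(0).round())
```

```text
30.049389890827584 [ 0.39096226 -0.03988176 -0.90975415] [419.19734145 228.61220518 131.40435215]
20 103 [425. 216. 149.] [434. 243. 156.]
30 206 [423. 215. 157.] [435. 245. 166.]
40 398 [423. 204. 166.] [435. 254. 176.]
50 672 [421. 203. 176.] [435. 257. 186.]
60 739 [421. 203. 186.] [434. 257. 196.]
```

Request:
{"name": "step_arm", "arguments": {"jaw": [1,1,1,1,1,1,1,1,1], "offset": [[0,-0.001,0.03],[0,0,0.045],[0,0,0.03],[0,0,0.015],[0,0,0.008],[0,0,0.005],[0,0,0.003],[0,0,0.002],[0,0,0]], "spin": [0,0,0,0,0,0,0,0,0]}}

```text
time_s: 14.82
eef_pos: [419.3, 231.2, -6.0]
tool_rot: [[1.0, 0.0, 0.0], [0.0, -1.0, 0.0], [0.0, -0.0, -1.0]]
wrist_force: [0.0, -0.2, -1.1]
opening: 30.3
finger_force: 20.0
```

Down the last 2 mm, release, rise and head for jar 20 at (438,27).

Request:
{"name": "step_arm", "arguments": {"jaw": [1,1,0.1,0.1,0.1,0.1,0.1,0.1,0.1,0.1,0.1,0.1], "offset": [[0,0.001,0.002],[0,0,0],[0,0,0],[0,0,0],[0,0,0],[0,0,-0.02],[0,0,-0.04],[0,0,-0.05],[0.003,0.025,-0.01],[0.004,0.045,0],[0.004,0.05,0],[0.004,0.045,0]], "spin": [0,0,0,0,0,0,0,0,0,0,0,0]}}

```text
time_s: 16.32
eef_pos: [434.1, 63.3, 111.9]
tool_rot: [[1.0, -0.0, 0.0], [-0.0, -1.0, -0.0], [0.0, 0.0, -1.0]]
wrist_force: [-0.4, 0.0, -0.5]
opening: 42.8
finger_force: 0.0
```

Request:
{"name": "step_arm", "arguments": {"jaw": [0.1,0.1,0.1,0.1,0.1,0.1,0.1,0.1,0.1], "offset": [[0.003,0.025,0],[0.001,0.013,0],[0,0,0],[0,0,0.04],[0,0,0.04],[0,0,0.025],[0,0,0.014],[0,0,0.008],[0,0,0.002]], "spin": [0,0,0,0,0,0,0,0,0]}}

```text
time_s: 17.45
eef_pos: [439.0, 27.7, -16.5]
tool_rot: [[1.0, 0.0, -0.001], [0.0, -1.0, -0.001], [-0.001, 0.001, -1.0]]
wrist_force: [-0.3, 0.4, -0.2]
opening: 42.1
finger_force: 0.0
```

Run:
```python
from h import *
p,d,c=snap("wrist"); W=cloud(d,c); s=r.get_state(); print(s["opening"],s["wrist_force"],s["eef_pos"])
t=W[(d>0)&(W[...,2]>36)&(W[...,2]<48)&(abs(W[...,0]-438)<18)&(abs(W[...,1]-27)<17)];print(len(t),t.min(0),t.max(0),np.median(t,0))
p,d,c=snap("top"); W=cloud(d,c); blobs(W,d,32,(380,60),(640,270))
```

```text
42.19415873556362 [ 0.45002823 -1.34593975  0.65025393] [439.58817002  27.08266313 -16.35906968]
938 [428.91324902  17.29641629  36.0174972 ] [448.47716689  37.04705105  44.96113985] [440.03712754  27.23232372  42.85742402]
[247. 199.] 389 h 88 [506.9 163.8  86.4] [506.7 164.3  85.7] [33. 34.  7.]
```

Request:
{"name": "step_arm", "arguments": {"jaw": [1,1,1,1,1,1,1,1,1], "offset": [[0,0,0],[0,0,0],[0,0,0],[0,0,0],[0,0,0],[0,0,-0.02],[0,0,-0.045],[0,0,-0.05],[0,0,-0.02]], "spin": [0,0,0,0,0,0,0,0,0]}}

```text
time_s: 18.68
eef_pos: [440.0, 27.3, 120.8]
tool_rot: [[1.0, -0.0, 0.002], [-0.0, -1.0, 0.0], [0.002, -0.0, -1.0]]
wrist_force: [-0.2, 0.0, -0.7]
opening: 18.9
finger_force: 20.0
```

Request:
{"name": "step_arm", "arguments": {"jaw": [1,1,1,1,1,1,1,1], "offset": [[0.005,-0.018,0],[0.01,-0.038,0],[0.013,-0.052,0],[0.013,-0.05,0],[0.01,-0.0355,0],[0.006,-0.02,0],[0,0,0],[0,0,0]], "spin": [0,0,0,0,0,0,0,0]}}

```text
time_s: 19.68
eef_pos: [495.4, 238.2, 118.1]
tool_rot: [[1.0, -0.002, -0.002], [-0.002, -1.0, -0.002], [-0.002, 0.002, -1.0]]
wrist_force: [0.4, 0.7, -0.7]
opening: 18.8
finger_force: 20.0
```

Run:
```python
from h import *
p,d,c=snap("wrist"); cv2.imwrite("pics/w6.png",p[...,::-1]); W=cloud(d,c); s=r.get_state(); print(s["opening"],s["wrist_force"],s["eef_pos"])
m=((W[...,2]>5)&(W[...,2]<14)&(d>0)&(abs(W[...,0]-496)<19)&(abs(W[...,1]-241)<19))
q=W[m]; print(m.sum(),q.min(0),q.max(0))
e=s["eef_pos"];t=W[(d>0)&(abs(W[...,2]-e[2]-20)<8)&(abs(W[...,0]-e[0])<18)&(abs(W[...,1]-e[1])<14)];print(len(t),t.min(0).round(),t.max(0).round())
p,d,c=snap("top"); W=cloud(d,c); blobs(W,d,32,(380,60),(640,270))
```

```text
18.809273349321177 [ 0.73675586  0.03196527 -0.66127577] [495.56195459 238.14147462 118.24727535]
538 [480.3026943  225.31697815   6.81885093] [506.91219991 254.01348702  13.93911879]
139 [499. 229. 134.] [505. 248. 146.]
[247. 199.] 389 h 88 [507.  164.5  86.2] [506.8 164.3  85.5] [33. 32.  7.]
[215. 242.] 234 h 69 [420.  230.6  67.2] [419.9 230.1  66.7] [28. 28.  6.]
```

View pics/w6.png

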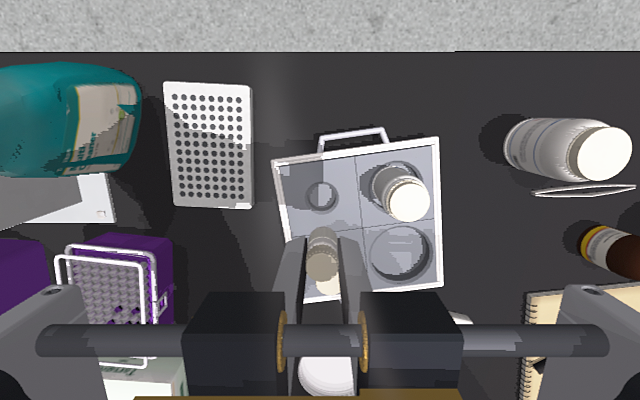

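Jars 42 and 31 are seated, well 30 is at (321,195) and jar 20 hangs straight. Lower it.

Request:
{"name": "step_arm", "arguments": {"jaw": [1,1,1,1,1,1,1,1,1], "offset": [[0,0,0.03],[0,0,0.04],[0,0,0.025],[0,0,0.012],[0,0,0.006],[0,0,0.004],[0,0,0.002],[0,0,0.002],[0,0,0]], "spin": [0,0,0,0,0,0,0,0,0]}}

```text
time_s: 20.9
eef_pos: [495.8, 240.6, -2.5]
tool_rot: [[1.0, 0.0, -0.001], [0.0, -1.0, 0.0], [-0.001, -0.0, -1.0]]
wrist_force: [0.3, 0.5, 0.1]
opening: 18.8
finger_force: 20.0
```

Request:
{"name": "step_arm", "arguments": {"jaw": [1,1,1,1], "offset": [[0,0,0.002],[0,0,0.002],[0,0,0],[0,0,0]], "spin": [0,0,0,0]}}

```text
time_s: 21.4
eef_pos: [495.9, 240.6, -6.3]
tool_rot: [[1.0, -0.0, -0.001], [-0.0, -1.0, -0.0], [-0.001, 0.0, -1.0]]
wrist_force: [0.9, 0.5, 3.6]
opening: 18.9
finger_force: 20.0
```

The light contact at the right height means it is on the floor. Release, rise and go to jar 54.

Request:
{"name": "step_arm", "arguments": {"jaw": [0.28,0.28,0.28,0.28,0.28,0.28,0.28,-0.75,-0.75,-0.75,-0.75,-0.75], "offset": [[0,0,0],[0,0,0],[0,0,0],[0,0,-0.02],[0,0,-0.05],[0,0,-0.055],[0.004,0.018,0],[0.01,0.04,0],[0.013,0.055,0],[0.012,0.055,0],[0.009,0.036,0],[0.0045,0.0188,0]], "spin": [0,0,0,0,0,0,0,0,0,0,0,0]}}

```text
time_s: 22.9
eef_pos: [547.6, 14.5, 117.1]
tool_rot: [[1.0, -0.004, -0.003], [-0.004, -1.0, -0.001], [-0.003, 0.001, -1.0]]
wrist_force: [-0.8, -0.0, 0.3]
opening: 79.9
finger_force: 0.0
```

Run:
```python
from h import *
p,d,c=snap("wrist"); W=cloud(d,c); s=r.get_state(); print(s["opening"],s["eef_pos"])
blobs(W,d,80,(510,-20),(590,60))
p,d,c=snap("top"); W=cloud(d,c); blobs(W,d,32,(380,60),(640,270))
```

```text
81.46539118007794 [548.21910173  12.69773775 117.24428979]
[319. 214.] 2279 h 95 [548.6  18.1  93.1] [549.3  17.7  94. ] [41. 41.  6.]
[247. 199.] 389 h 88 [506.6 163.7  86.5] [506.6 164.2  85.5] [33. 34.  7.]
[211. 206.] 93 h 57 [494.5 239.9  54.8] [494.3 239.9  54.1] [17. 17.  6.]
[215. 242.] 234 h 69 [419.9 230.5  67.3] [419.8 230.4  66.5] [28. 29.  6.]
```

Three jars are seated. Descend on jar 54.

Request:
{"name": "step_arm", "arguments": {"jaw": [-0.75,-0.75,-0.75,-0.75,-0.75,-0.75,-0.75,-0.75,-0.75], "offset": [[0,0,0],[0,0,0],[0,0,0.02],[0,0,0.04],[0,0,0.035],[0,0,0.02],[0,0,0.01],[0,0,0.002],[0,0,0]], "spin": [0,0,0,0,0,0,0,0,0]}}

```text
time_s: 24.12
eef_pos: [548.8, 18.1, -8.0]
tool_rot: [[1.0, 0.0, -0.0], [0.0, -1.0, 0.0], [-0.0, -0.0, -1.0]]
wrist_force: [0.3, 0.1, 0.4]
opening: 82.1
finger_force: 0.0
```

Request:
{"name": "step_arm", "arguments": {"jaw": [1,1,1,1,1,1,1], "offset": [[0,0,0],[0,0,0],[0,0,0],[0,0,0],[0,0,0],[0,0,-0.015],[0,0,-0.02]], "spin": [0,0,0,0,0,0,0], "force": 25}}

```text
time_s: 25.0
eef_pos: [547.5, 17.8, 26.8]
tool_rot: [[1.0, 0.0, -0.003], [0.0, -1.0, -0.0], [-0.003, 0.0, -1.0]]
wrist_force: [1.2, -0.5, -1.6]
opening: 53.0
finger_force: 25.0
```

Request:
{"name": "step_arm", "arguments": {"jaw": [1,1,1,1,1,1,1,1,1,1], "offset": [[0,0,-0.045],[0,0,-0.045],[-0.01,-0.011,0],[-0.022,-0.025,0],[-0.028,-0.032,0],[-0.028,-0.032,0],[-0.02,-0.023,0],[-0.0105,-0.0125,0],[0,0,0],[0,0,0]], "spin": [0,0,0,0,0,0,0,0,0,0]}}

```text
time_s: 26.25
eef_pos: [430.6, 152.3, 116.3]
tool_rot: [[1.0, -0.002, -0.001], [-0.002, -1.0, -0.001], [-0.001, 0.001, -1.0]]
wrist_force: [0.4, 0.4, -1.0]
opening: 52.9
finger_force: 25.0
```

Run:
```python
from h import *
p,d,c=snap("wrist"); cv2.imwrite("pics/w7.png",p[...,::-1]); W=cloud(d,c); s=r.get_state(); print(s["opening"],s["wrist_force"],s["eef_pos"])
```

```text
52.637170452325485 [-0.2584648   0.19638324 -1.72754351] [430.68363407 152.12210309 116.34933071]
```

View pics/w7.png

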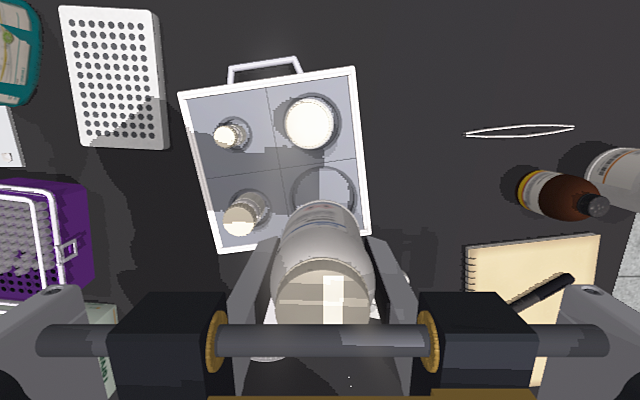

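Three jars stand in their wells at (231,133), (310,120) and (245,210). Jar 54 hangs upright over well 66, so I lower it.

Request:
{"name": "step_arm", "arguments": {"jaw": [1,1,1,1,1,1,1,1,1], "offset": [[-0.001,0,0.02],[0,0,0.04],[0,0,0.025],[0,0,0.012],[0,0,0.008],[0,0,0.004],[0,0,0.002],[0,0,0],[0,0,0]], "spin": [0,0,0,0,0,0,0,0,0]}}

```text
time_s: 27.42
eef_pos: [429.0, 153.4, 5.8]
tool_rot: [[1.0, -0.0, -0.001], [-0.0, -1.0, 0.0], [-0.001, -0.0, -1.0]]
wrist_force: [-0.1, -0.1, -1.7]
opening: 52.7
finger_force: 25.0
```

Request:
{"name": "step_arm", "arguments": {"jaw": [1,1,1,1,1], "offset": [[0.0005,0,0.002],[0,0,0.001],[0,0,0.001],[0,0,0],[0,0,0]], "spin": [0,0,0,0,0]}}

```text
time_s: 28.05
eef_pos: [429.2, 153.2, 1.6]
tool_rot: [[1.0, -0.0, -0.001], [-0.0, -1.0, -0.0], [-0.001, 0.0, -1.0]]
wrist_force: [-0.8, -0.3, 1.5]
opening: 53.1
finger_force: 25.0
```

It has touched the floor. Release and rise clear.

Request:
{"name": "step_arm", "arguments": {"jaw": [-0.4,-0.4,-0.4,-0.4,-0.4,-0.4,-0.4,-0.4,-0.4,-0.4], "offset": [[0,0,0],[0,0,0],[0,0,0],[0,0,-0.02],[0,0,-0.045],[0,0,-0.05],[0,0,-0.05],[0.03,0.05,0],[0.03,0.055,0],[0.02,0.03,0]], "spin": [0,0,0,0,0,0,0,0,0,0]}}

```text
time_s: 29.3
eef_pos: [510.3, 14.8, 166.6]
tool_rot: [[1.0, -0.004, -0.001], [-0.004, -1.0, -0.001], [-0.001, 0.001, -1.0]]
wrist_force: [-0.8, 0.4, -0.5]
opening: 65.9
finger_force: 0.0
```

Run:
```python
from h import *
for n in("top","scene"):
    p,d,c=snap(n); W=cloud(d,c); print(n);blobs(W,d,32,(380,-230),(640,270)); cv2.imwrite(f"pics/{n}9.png",p[...,::-1])
print(r.get_state()["eef_pos"],r.get_state()["wrist_force"])
```

```text
top
[247. 199.] 390 h 87 [507.  164.4  86.1] [506.7 164.4  85.7] [32. 32.  6.]
[211. 206.] 96 h 57 [494.5 239.6  55.6] [494.4 239.9  54.8] [17. 17.  6.]
[251. 236.] 629 h 108 [429.3 152.9 106.4] [429.6 153.9 105.5] [40. 41.  7.]
[215. 242.] 235 h 69 [419.9 230.2  67.5] [419.7 230.2  66.9] [28. 28.  7.]
scene
[331. 127.] 110 h 57 [493.4 239.2  56. ] [493.8 240.3  54.9] [17. 19.  5.]
[294. 130.] 153 h 108 [436.2 161.4 106.5] [434.6 160.  106.1] [24. 24.  6.]
[328. 153.] 489 h 88 [506.4 164.3  86.3] [506.6 163.9  86.3] [31. 35.  7.]
[252. 256.] 576 h 84 [435.9 -85.8  82.2] [436.7 -85.4  82.8] [18. 18.  6.]
[242. 295.] 1563 h 127 [ 448.9 -164.4  125. ] [ 449.5 -165.1  125.2] [35. 35.  7.]
[511.13477891  13.61041704 166.16611098] [-0.51047946 -0.62437126 -0.42047412]
```

View pics/top9.png

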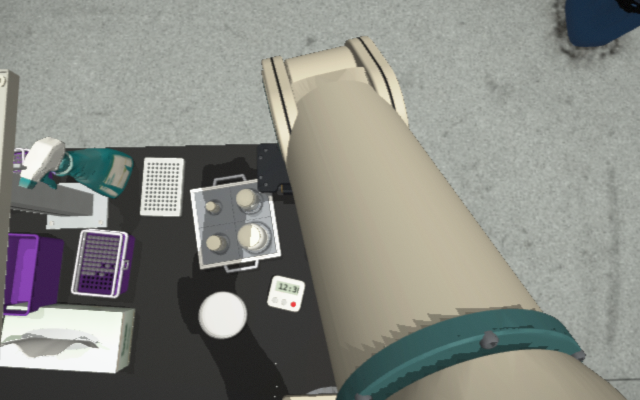

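All four jars stand in their wells, at (247,199), (211,206), (251,236) and (215,242), with tops at seated heights. The scene depth shows both bottles where they were. I let the arm settle, then hand in.

Request:
{"name": "step_arm", "arguments": {"jaw": [-0.4,-0.4,-0.4,-0.4], "offset": [[0,0,0],[0,0,0],[0,0,0],[0,0,0]], "spin": [0,0,0,0]}}

```text
time_s: 29.9
eef_pos: [509.1, 19.1, 166.5]
tool_rot: [[1.0, 0.001, -0.001], [0.001, -1.0, 0.0], [-0.001, -0.0, -1.0]]
wrist_force: [0.2, 0.2, -0.0]
opening: 65.5
finger_force: 0.0
```

```bash
python3 -c "
from plant import r
print(r.job_done())"
```

```text
the job is handed in; nothing more can be done
None
```

All four powder jars stand upright in their matching wells, both liquid bottles are where they were, and the job was handed in at about 30 s; the hand-in returned no verdict.

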